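# Try the plate case lid, free its catch if need be, and hold it open

### The job

I need both hands to pick pattern plates out of the metal case, so please hold its lid open for me. Before you touch the release plunger, tug the lid up by its pull tab to find out whether the catch has it; if it is caught, push the plunger all the way in, and then lift the lid to about 70 degrees. Finish still holding the lid open there (it falls shut if let go), and do not disturb the other things on the table.

Things in the scene. Friction and masses are not known exactly. Their poses are not given: they have to be found in the camera images.
- plate_case: Low aluminium case, 160 mm deep (its x), 260 mm wide (its y), 86 mm high to the top of its lid, fixed to the table. Origin: centre of its underside; its x axis points from the front (pull tab, latch housing) to the hinge side at the back, y to the left, z up. A dark latch housing, 46 mm deep, 76 mm wide and 70 mm high, stands against the right half of the front wall (case x from -126 to -80 mm, y from -138 to -62 mm).
- case_lid (a joint): Opening angle of the lid, rad: 0 shut, up to 1.45, about a level hinge along the back top edge. The lid weighs 0.25 to 0.5 kg and falls shut by itself. From start to start the lid is caught or not caught at random, and this cannot be seen from outside. Caught, it has about 0.05 rad of free play (the tab rises about 10 mm) and then stops dead; not caught, it just keeps rising.
- lid_pull (a point): Grip point in the black pull tab: a block 18 mm wide (along the case's y), 16 mm high and projecting 47 mm ahead of the lid's front edge, all clear below and at both sides; the point lies 30 mm ahead of that edge, mid-height, at 83 mm above the table when shut. It moves with the lid: with the lid shut its x axis points back to the hinge, z up. Pinch it from above on its two sides (along y): it then pivots between the fingers as the lid swings.
- lid_hinge (a point): Fixed point on the hinge line, straight behind lid_pull (193 mm from it). Its axes are those of the case (x back, z up), the hinge line runs along its y; at lid angle a, lid_pull lies 193*cos(a) mm towards -x and 193*sin(a) mm towards +z of this point.
- release_top (a point): Centre of the flat top of the release plunger, a round steel button 26 mm across on top of the latch housing, 18 mm proud of it, at about 88 mm above the table before it is pushed. Its axes are those of the case.
- release (a joint): How far the plunger is pushed in, m: 0 out (always so at the start), 0.012 fully in. Takes about 3 N straight down; it stays where it is left. Pushed fully in it throws the hidden catch clear for good.
- spare_cake: Round moon cake, 75 mm across, 32 mm high, lying on the table beside the case; bystander. Origin: centre of its underside.
- date_stamp: Black hand stamp, upright, 36 x 62 mm, 97 mm high; bystander. Origin: centre of its underside.
- loose_plate: Round white pattern plate, 56 mm across, 11 mm high, lying on the table; bystander. Origin: centre of its underside.
- marker: Black marker pen, 138 x 16 x 18 mm, lying on the table; bystander. Origin: centre of its underside.

How it is judged (in metres and radians):
On the way:
1. the lid has been tugged up through its play, with the release plunger not yet pushed (value of joint case_lid above 0.02 rad and value of joint release below 0.003 m), for 0.05 s.
At the end, for the whole second after the job is handed in: The lid stands still, open between 1.0 and 1.42 rad (57 to 81 degrees), and the fingers are holding it (contact force above 0.3 N) (value of joint case_lid between 1 and 1.42 rad and velocity of joint case_lid between -0.1 and 0.1 rad/s and contact force between the fingers and case_lid above 0.3 N); the arm keeps its last pose, push and grip.
It fails at once if a bystander (moon cake, stamp, loose plate or marker) is moved by more than 25 mm (distance of any of spare_cake, date_stamp, loose_plate, marker from where it was at the start of the episode above 0.025 m).
It also fails if it takes over 51 s, if anything falls off the work surface, if the arm or the gripper's body presses on something with over 40 N, if the wrist force passes 120 N, or if a joint passes its speed limit or range.

### The arm

A 6-joint arm with a two-finger parallel gripper is mounted at the origin on a cart in front of the work surface, level with it; the furniture and walls round the work are solid. World frame = base frame: x ahead of the robot, y to its left, z up, the work surface at z = 0. Lengths are in mm, angles in rad, forces in N, time in s.
With the tool pointing down it reaches from about 300 to 775 mm from the base axis. Payload 14.6 kg.
Tool frame: the origin (TCP) lies on the centre line of the jaws, within the pads' length; the fingertips stand 11 mm ahead of it and the grasp point (between the pads) lies 8 mm behind it; x points along the fingers, y is the direction in which the jaws open and shut, and the axes are right-handed (so a half turn about x gives the same grasp; the last joint's range is limited). The gripper opens to 94 mm and grips with 3 to 60 N. Pads are 16 mm wide; open, the fingers measure 119 mm over their backs; the gripper's body (75 mm by 177 mm) begins 78 mm behind the grasp point.
Start: joints at [1.174, 0.3, 1.521, -0, 1.321, -0.067], TCP at [178.117, 520.35, 216.446] pointing down, gripper open.
Joint ranges: [-3.03, 3.03], [-0.79, 2.21], [0.23, 2.52], [-1.04, 4.18], [0, 3.07], [-2.55, 2.55]. Speed limits (rad/s): [2.22, 2.22, 2.57, 3.14, 3.14, 3.14].

### API

Orientations are given as [roll, pitch, yaw] about the fixed x, y, z axes, in that order (R = Rz(yaw) Ry(pitch) Rx(roll)).
In Python, from cell import manip gives the robot as it stands.
- The arm moves only by the shell command python3 -m handwheel 'ROWS' [OPENING] [FORCE]. ROWS is JSON, a list of rows, each a list of 2 entries, a list of its own where there are three numbers: the shift along the tool's x, y, z in mm, then the turn about the tool's x in rad. In form: [[[x, y, z], spin], ...]. A call has exactly 10 rows; each row shifts and turns the commanded pose from where the row before left it, along the tool's axes as they then stand; what a row does not reach is not made up. A row lasts 1/8 s, in which the tool goes at most 62.5 mm and 10.7 degrees, less where a joint would pass 70% of its speed; a pose out of reach is approached as far as the arm can. A call with a gripper value outside its range is refused whole. OPENING is the closure in counts, from 0 (fully open) to 255 (shut), set as the call begins (- or left out, the last holds). The fingers move at their own pace and stop on an object; FORCE is the grip in N (left out, the last holds). Time passes only in rows, so rows that do not move let the fingers close, or fill a call up. It gives the time, the measured TCP pose, the force and the opening at its end, in the units of the state.
- manip.read_state(): the state, without advancing time (a new reading comes with each control period).
- manip.camera(name): name is "scene" or "top" or "wrist"; returns a dict with "pixels" (420x560x3 uint8, red, green, blue), "z_map" (420x560 float32, mm along the optical axis (not along the pixel's ray), 0 where there is no reading), "mtx" (3x3 intrinsics, pixels), "xyz" and "orientation" of the camera in the world. Camera axes: x right, y up, looking along -z (the intrinsics and any distortion apply to the point x, -y, -z); pixel columns grow to the right and rows downward; lengths in mm; the calibration is good to about 2 mm. A picture is of the moment at which its call begins.
- manip.sign_off(): hands the job in, once; it reports no verdict.
Trained networks look in the newest picture that a camera, given by its name, has taken for a name from the list of things; names that differ only in an ending like _2 or _b are one class to them, and where a whole thing is asked for, a point or a joint stands for the part that bears it (a point fixed in the world has none). Each returns a list of dicts, best first, with "confidence" (0 to 1); they miss things now and then, are a little off and sometimes report something else, mostly with a low value. They report only what shows in the picture. A call takes as long as a camera call.
- manip.cut_out(target, camera): "region" (420x560 bool, what is visible of it) and "centre" ([column, row] in pixels, amid what is visible of it).
The state is a dict: "clock": time; "joints": joint angles; "qd": joint speeds; "effort": joint torques, N m; "eef_pos": TCP position; "eef_rot": TCP orientation; "wrist_force": force on the tool from outside, world axes, zero at the start; "moment": the same for the moment, N m; "finger_gap": finger opening in mm.
Only numpy, scipy, OpenCV 4.12 (cv2) and the standard library are available. Lean on these libraries where they do the work, as an engineer would, in place of code of your own. Each camera call takes 0.05 s, during which the arm holds its last target. There are 200 camera calls.

## Working session

There is one attempt and no reset: what is moved stays moved. The work goes in short steps, Python scripts to look and compute and a shell command to move; the robot and the scene stay as the last step left them, time stands still between calls to the robot, and variables do not carry over. Pictures are saved under pics/ and viewed, about 8 in all and at most 12, crops included, and the job is handed in when it is done.

```bash
mkdir -p pics; cat > h.py <<'E'
from cell import manip
import numpy as np, cv2
from scipy.spatial.transform import Rotation as R
def shot(n,f=None):
    c=manip.camera(n)
    if f: cv2.imwrite('pics/'+f,c['pixels'][:,:,::-1])
    return c
def rot(o): return R.from_euler('xyz',o).as_matrix()
def cloud(c):
    z=c['z_map'].astype(float); K=np.array(c['mtx']); v,u=np.indices(z.shape)
    p=np.stack([(u-K[0,2])/K[0,0]*z,-(v-K[1,2])/K[1,1]*z,-z],-1)
    P=p@rot(c['orientation']).T+np.array(c['xyz']); P[z==0]=np.nan
    return P
E
python3 - <<'E'
from h import *
s=manip.read_state(); print(s)
for n in ['scene','top']:
    c=shot(n,n+'1.png'); P=cloud(c); print(n,c['xyz'],c['orientation'],[k for k in c])
    for t in ['plate_case','lid_pull','release_top','spare_cake','date_stamp','loose_plate','marker']:
        for d in manip.cut_out(t,n)[:2]:
            q=P[d['region']]; print(t,round(d['confidence'],2),d['centre'],np.nanmedian(q,0).round(),np.nanpercentile(q,[2],axis=0).round(),np.nanpercentile(q,[98],axis=0).round())
E
```

```text
{'clock': 0.0, 'joints': array([ 1.17442959e+00,  3.00481662e-01,  1.52156347e+00,  1.75499753e-05,
        1.32068712e+00, -6.65811299e-02]), 'qd': array([-2.44088379e-04,  5.80651448e-04, -1.15692219e-03,  1.86911931e-03,
       -8.19098976e-05, -2.12278485e-03]), 'effort': array([-1.30981261e-03, -5.31808913e+01, -3.52732694e+01,  7.07975356e-02,
        2.44443468e-02, -5.80396181e-05]), 'eef_pos': array([178.00814793, 520.14376169, 215.88797704]), 'eef_rot': array([-1.65229295,  1.5696566 , -1.98208291]), 'wrist_force': array([ 0.67582515,  0.65798165, -0.36297473]), 'moment': array([-0.00011455, -0.00930444,  0.00926645]), 'finger_gap': 93.97085090025207}
scene [-237.43918051 -702.20617312  513.70072733] [ 1.16469698  0.02744979 -0.81790328] ['pixels', 'z_map', 'mtx', 'xyz', 'orientation']
plate_case 0.7 [320.0, 222.5] [ 499. -140.   77.] [[ 396. -212.    3.]] [[637.  59.  90.]]
lid_pull 0.79 [317.9, 212.5] [532. -87.  87.] [[ 438. -203.   80.]] [[642.  58.  90.]]
release_top 0.68 [317.0, 211.4] [531. -88.  87.] [[ 438. -200.   80.]] [[640.  58.  90.]]
release_top 0.5 [306.2, 2
[... 594 characters left out ...]
8] [546. -69.  87.] [[ 447. -198.   82.]] [[646.  60.  92.]]
lid_pull 0.93 [311.2, 203.6] [546. -69.  87.] [[ 445. -198.   82.]] [[645.  60.  92.]]
lid_pull 0.42 [339.1, 254.6] [ 419. -146.   89.] [[ 409. -158.   73.]] [[ 432. -135.   92.]]
release_top 0.47 [339.4, 254.1] [ 419. -146.   89.] [[ 409. -158.   78.]] [[ 431. -135.   92.]]
spare_cake 0.81 [143.3, 225.2] [509. 364.  29.] [[477. 333.   6.]] [[542. 399.  34.]]
date_stamp 0.79 [433.0, 199.1] [ 559. -375.   86.] [[ 545. -413.   10.]] [[ 580. -356.  100.]]
loose_plate 0.73 [185.1, 274.8] [378. 263.  10.] [[352. 238.   2.]] [[404. 289.  15.]]
loose_plate 0.39 [430.9, 199.5] [ 558. -373.   85.] [[ 545. -412.    8.]] [[ 580. -356.  100.]]
```

View pics/top1.png

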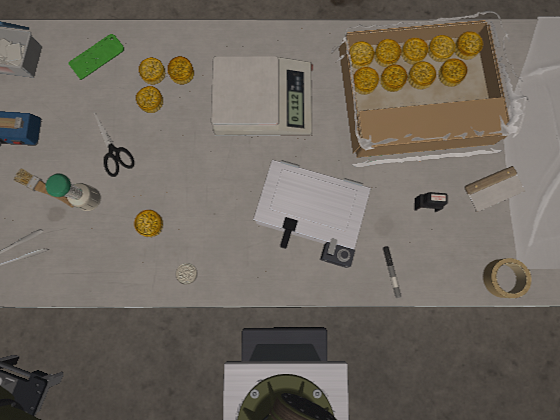

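```bash
python3 - <<'E'
from h import *
c=shot('top'); P=cloud(c); z=P[...,2]
m=(z>74)&(z<97)&(P[...,0]>380)&(P[...,0]<680)&(P[...,1]>-240)&(P[...,1]<110)
n,l,st,cn=cv2.connectedComponentsWithStats(m.astype(np.uint8))
for i in range(1,n):
    if st[i,4]>30:
        q=P[l==i]; print(st[i],q.mean(0).round(),cv2.minAreaRect(q[:,:2].astype(np.float32)))
big=(l==1+np.argmax(st[1:,4])).astype(np.uint8)
body=cv2.morphologyEx(big,cv2.MORPH_OPEN,np.ones((25,25)))
q=P[body>0]; r=cv2.minAreaRect(q[:,:2].astype(np.float32)); print('lid',r,cv2.boxPoints(r).round())
rest=(m&(cv2.dilate(body,np.ones((5,5)))==0)).astype(np.uint8)
n,l,st,cn=cv2.connectedComponentsWithStats(rest)
for i in range(1,n):
    if st[i,4]>15:
        q=P[l==i]; print('rest',st[i],q.mean(0).round(),cv2.minAreaRect(q[:,:2].astype(np.float32)))
E
```

```text
[ 253  160  117   95 6889] [547. -69.  87.] ((531.5777587890625, -63.72337341308594), (266.4087219238281, 218.69834899902344), 73.2846908569336)
[337 249  13  13 106] [ 420. -146.   86.] ((421.3477783203125, -146.18006896972656), (27.93084716796875, 29.189773559570312), 45.39274597167969)
lid ((545.8490600585938, -133.4331512451172), (142.31411743164062, 149.07540893554688), 89.16646575927734) [[ 470. -203.]
 [ 619. -206.]
 [ 621.  -63.]
 [ 472.  -61.]]
rest [ 253  160  110   95 4099] [544. -28.  87.] ((531.6488037109375, -63.56950378417969), (266.0044250488281, 218.72215270996094), 73.30410766601562)
rest [367 187   3   9  21] [ 584. -214.   85.] ((582.77490234375, -214.87686157226562), (6.079986095428467, 21.045705795288086), 87.43876647949219)
rest [337 249  13  13 106] [ 420. -146.   86.] ((421.3477783203125, -146.18006896972656), (27.93084716796875, 29.189773559570312), 45.39274597167969)
```

```bash
python3 - <<'E'
from h import *
c=shot('top'); P=cloud(c); z=P[...,2]
m=(z>74)&(z<97)&(P[...,0]>380)&(P[...,0]<680)&(P[...,1]>-240)&(P[...,1]<110)
Q=P[m][:,:2]
d=manip.cut_out('lid_pull','scene')
for yaw in np.radians([-15.7,-16.2,-16.7,-17.2]):
    ex=np.array([np.cos(yaw),np.sin(yaw)]); ey=np.array([-ex[1],ex[0]])
    a=Q@ex; b=Q@ey
    h,e=np.histogram(a,np.arange(a.min(),a.max()+4,4))
    print(np.degrees(yaw),'x hist',list(zip(e.round().astype(int),h)) if abs(yaw+.2915)<.002 else '', 'y range',np.percentile(b,[.2,99.8]))
yaw=np.radians(-16.7);ex=np.array([np.cos(yaw),np.sin(yaw)]); ey=np.array([-ex[1],ex[0]]);a=Q@ex;b=Q@ey
edge=np.percentile(a,99.8)-160
t=(a<edge-6)
print('edge',edge,'front pts a:', np.percentile(a[t],[0,2]))
hb=b[t]; ha=a[t]
tab=hb>(hb.min()+60)
print('tab a',ha[tab].min(),ha[tab].max(),'b',hb[tab].min(),hb[tab].max(), 'btn a',ha[~tab].min(),ha[~tab].max(),hb[~tab].min(),hb[~tab].max())
E
```

```text
-15.7 x hist  y range [-50.15929144 214.91648011]
-16.2 x hist  y range [-45.02049707 219.32119531]
-16.7 x hist [(np.int64(418), np.int64(13)), (np.int64(422), np.int64(12)), (np.int64(426), np.int64(10)), (np.int64(430), np.int64(20)), (np.int64(434), np.int64(33)), (np.int64(438), np.int64(41)), (np.int64(442), np.int64(39)), (np.int64(446), np.int64(41)), (np.int64(450), np.int64(41)), (np.int64(454), np.int64(31)), (np.int64(458), np.int64(22)), (np.int64(462), np.int64(77)), (np.int64(466), np.int64(165)), (np.int64(470), np.int64(161)), (np.int64(474), np.int64(170)), (np.int64(478), np.int64(163)), (np.int64(482), np.int64(164)), (np.int64(486), np.int64(163)), (np.int64(490), np.int64(163)), (np.int64(494), np.int64(158)), (np.int64(498), np.int64(169)), (np.int64(502), np.int64(167)), (np.int64(506), np.int64(162)), (np.int64(510), np.int64(163)), (np.int64(514), np.int64(164)), (np.int64(518), np.int64(160)), (np.int64(522), np.int64(161)), (np.int64(526), np.int64(155)), (np.int64(530), np.int64(165)), (np.int64(534), np.int64(162)), (np.int64(538), np.int64(160)), (np.in
[... 372 characters left out ...]
55)), (np.int64(590), np.int64(162)), (np.int64(594), np.int64(154)), (np.int64(598), np.int64(154)), (np.int64(602), np.int64(158)), (np.int64(606), np.int64(149)), (np.int64(610), np.int64(137)), (np.int64(614), np.int64(155)), (np.int64(618), np.int64(149)), (np.int64(622), np.int64(156)), (np.int64(626), np.int64(156)), (np.int64(630), np.int64(66)), (np.int64(634), np.int64(26))] y range [-40.48511106 223.94914474]
-17.2 x hist  y range [-35.69029402 228.91564952]
edge 475.25376936341763 front pts a: [418.22017384 421.54064045]
tab a 418.2201738438505 469.25280983482446 b 21.534257700061524 223.8021329805235 btn a 430.9713295164134 469.2158785494796 -38.57080341651126 21.398726090671957
```

```bash
python3 - <<'E'
from h import *
c=shot('top'); P=cloud(c); z=P[...,2]
m=(z>74)&(z<97)&(P[...,0]>380)&(P[...,0]<680)&(P[...,1]>-240)&(P[...,1]<110)
Q=P[m][:,:2]
yaw=np.radians(-16.7);ex=np.array([np.cos(yaw),np.sin(yaw)]); ey=np.array([-ex[1],ex[0]]);a=Q@ex;b=Q@ey
f=a<458
for lo,hi in [(416,430),(430,444),(444,458)]:
    k=f&(a>lo)&(a<hi)&(b>30); print('tab',lo,b[k].mean(),b[k].min(),b[k].max())
k=f&(b<30);print('btn',a[k].mean(),b[k].mean(),b[k].min(),b[k].max())
bt=b[f&(b>30)].mean(); p=434*ex+bt*ey; print('lid_pull',p)
# target TCP frame: x down, y along ey (closest to current)
s=manip.read_state(); M=rot(s['eef_rot']); print(M.round(3))
e3=np.r_[ey,0]
for sg in (1,-1):
    print('spin',np.arctan2(sg*e3@M[:,2],sg*e3@M[:,1]))
print('delta world',np.r_[p,0]-s['eef_pos'],' tool:',M.T@(np.r_[p,83]-s['eef_pos']))
E
```

```text
tab 416 131.39878247270903 122.89651705071817 139.99311020240708
tab 430 131.52974374957145 123.04328882006635 140.46834858839472
tab 444 131.84412798371233 122.8538999969302 140.84248975504923
btn 444.40851006733095 -7.731870159792998 -39.78729112009604 22.398218907453487
lid_pull [453.51138792   1.3342439 ]
[[-0.     0.324  0.946]
 [-0.     0.946 -0.324]
 [-1.    -0.     0.   ]]
spin -0.038337049835917354
spin 3.103255603753876
delta world [ 275.38579294 -519.00334924 -216.42263373]  tool: [ 133.44699771 -401.83850387  428.62702467]
```

```bash
python3 -m handwheel '[[[0,-40,43],0],[[0,-40,43],0],[[0,-40,43],0],[[0,-40,43],0],[[0,-40,43],0],[[0,-40,43],0],[[0,-40,43],0],[[0,-40,43],0],[[0,-40,43],0],[[0,-40,43],0]]' 0 25
python3 - <<'E'
from h import *
c=shot('wrist','wrist1.png'); P=cloud(c); z=P[...,2]
s=manip.read_state(); M=rot(s['eef_rot']);print(s['eef_pos'],M.round(3),s['wrist_force'])
ex=np.array([.9578,-.2874]);ey=np.array([.2874,.9578])
a=P[...,0]*ex[0]+P[...,1]*ex[1];b=P[...,0]*ey[0]+P[...,1]*ey[1]
m=(z>76)&(z<100)&(a>410)&(a<456)&(b>100)&(b<160)
print(m.sum(),a[m].min(),np.percentile(b[m],[1,50,99]),b[m].mean(),np.median(z[m]))
m=(z>76)&(z<100)&(a>425)&(a<462)&(b>-45)&(b<10)
print('btn',m.sum(),a[m].mean() if m.any() else 0,b[m].mean() if m.any() else 0)
p=np.array([453.5,1.3,75]);print(M.T@(p-s['eef_pos']))
E
```

```text
clock: 2.25
eef_pos: [456.1, 0.7, 216.7]
eef_rot: [0.368, 1.57, 0.038]
wrist_force: [1.4, 0.8, 0.3]
finger_gap: 94.3
[458.11343256  -3.91507261 216.45025086] [[ 0.001  0.327  0.945]
 [-0.001  0.945 -0.327]
 [-1.    -0.001  0.001]] [-0.48965562 -2.76316961 -1.56464399]
757 419.9511808056785 [123.45899901 132.20312542 141.00889087] 132.23753456660444 90.23303493510753
btn 763 446.3122022519798 -14.42275227937112
[141.43813278   3.56342928  -6.261851  ]
```

View pics/wrist1.png

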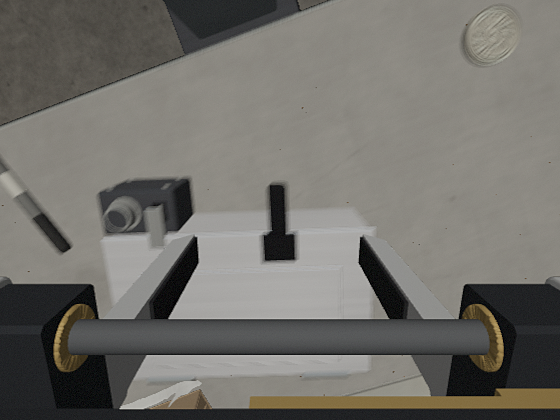

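```bash
python3 -m handwheel '[[[0,3.5,-5],-0.038],[[20,0,0],0],[[25,0,0],0],[[25,0,0],0],[[20,0,0],0],[[20,0,0],0],[[16,0,0],0],[[10,0,0],0],[[5,0,0],0],[[0,0,0],0]]' 0 25
python3 -m handwheel '[[[0,0,0],0],[[0,0,0],0],[[0,0,0],0],[[0,0,0],0],[[0,0,0],0],[[0,0,0],0],[[0,0,0],0],[[0,0,0],0],[[0,0,0],0],[[0,0,0],0]]' 255 25
```

```text
clock: 3.55
eef_pos: [451.8, 7.8, 75.6]
eef_rot: [0.891, 1.571, 0.6]
wrist_force: [-0.3, -0.6, -1.0]
finger_gap: 94.0
clock: 4.8
eef_pos: [450.8, 4.2, 75.3]
eef_rot: [-1.728, 1.564, -2.019]
wrist_force: [-9.4, -34.0, 4.2]
finger_gap: 17.7
```

```bash
python3 -m handwheel '[[[0,-2,0],0],[[0,-2,0],0],[[0,-1,0],0],[[0,0,0],0],[[0,0,0],0],[[0,0,0],0],[[0,0,0],0],[[0,0,0],0],[[0,0,0],0],[[0,0,0],0]]' 255 25
```

```text
clock: 6.05
eef_pos: [450.5, 3.5, 75.4]
eef_rot: [1.508, 1.57, 1.217]
wrist_force: [1.3, 5.7, -0.6]
finger_gap: 17.7
```

Relieved. Now the tug: 8 mm up, then a bit more.

```bash
python3 -m handwheel '[[[-2,0,0],0],[[-2,0,0],0],[[-2,0,0],0],[[-2,0,0],0],[[0,0,0],0],[[0,0,0],0],[[0,0,0],0],[[0,0,0],0],[[0,0,0],0],[[0,0,0],0]]'
python3 -m handwheel '[[[-1,0,0],0],[[-1,0,0],0],[[-1,0,0],0],[[-1,0,0],0],[[-1,0,0],0],[[-1,0,0],0],[[0,0,0],0],[[0,0,0],0],[[0,0,0],0],[[0,0,0],0]]'
```

```text
clock: 7.3
eef_pos: [450.7, 3.5, 83.4]
eef_rot: [1.249, 1.569, 0.957]
wrist_force: [3.4, 4.4, -2.1]
finger_gap: 17.7
clock: 8.55
eef_pos: [451.0, 3.4, 89.6]
eef_rot: [0.845, 1.569, 0.554]
wrist_force: [4.3, 4.7, -1.6]
finger_gap: 17.3
```

```bash
python3 -m handwheel '[[[-2,0,0],0],[[-2,0,0],0],[[-2,0,0],0],[[-2,0,0],0],[[-2,0,0],0],[[-2,0,0],0],[[0,0,0],0],[[0,0,0],0],[[0,0,0],0],[[0,0,0],0]]'
python3 - <<'E'
from h import *
ex=np.array([.9578,-.2874]);ey=np.array([.2874,.9578])
for n in ('top','scene'):
    c=shot(n,n+'2.png'); P=cloud(c)
    a=P[...,0]*ex[0]+P[...,1]*ex[1];b=P[...,0]*ey[0]+P[...,1]*ey[1];z=P[...,2]
    m=(a>475)&(a<620)&(b>-30)&(b<60)&(z>75)&(z<180)
    print(n,m.sum(),np.polyfit(a[m],z[m],1))
E
```

```text
clock: 9.8
eef_pos: [451.6, 3.2, 101.8]
eef_rot: [0.476, 1.567, 0.184]
wrist_force: [9.3, 3.3, -2.6]
finger_gap: 17.6
top 1924 [-1.22291112e-01  1.65165274e+02]
scene 736 [-1.21221902e-01  1.64625359e+02]
```

View pics/scene2.png

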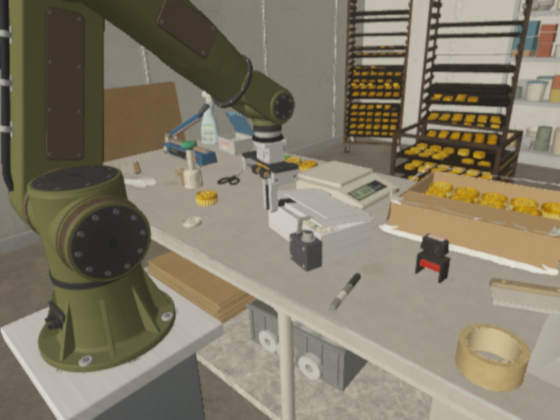

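The lid is at 0.12 rad and still rising without resistance. That is well past the play, so it isn't caught and the plunger isn't needed. Lifting along the arc.

```bash
python3 -m handwheel '[[[-16,0,5],0],[[-15,0,4],0],[[-15,0,5],0],[[-14,0,6],0],[[-13,0,7.5],0],[[-13,0,8.5],0],[[-12,0,9.5],0],[[-11.5,0,10.5],0],[[-10.5,0,11],0],[[0,0,0],0]]'
python3 - <<'E'
from h import *
s=manip.read_state();print(s['eef_pos'],s['wrist_force'],s['finger_gap'],rot(s['eef_rot']).round(3))
c=shot('scene','scene3.png')
E
```

```text
clock: 11.15
eef_pos: [515.0, -15.8, 221.8]
eef_rot: [1.659, 1.569, 1.368]
wrist_force: [-0.9, 5.4, 1.8]
finger_gap: 17.9
[515.01679341 -15.76228852 221.78037153] [-0.91541517  5.36646582  1.79365234] 17.90876670268232 [[ 0.     0.287  0.958]
 [ 0.001  0.958 -0.287]
 [-1.     0.001 -0.   ]]
```

View pics/scene3.png

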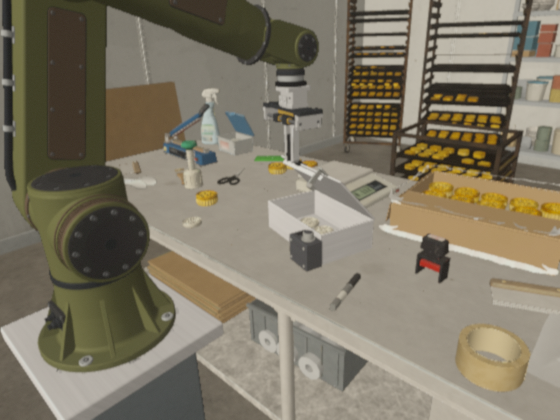

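```bash
python3 -m handwheel '[[[-9.5,0,12],0],[[-8.5,0,13],0],[[-7.5,0,13.5],0],[[-5,0,10.5],0],[[-3.5,0,8],0],[[0,0,0],0],[[0,0,0],0],[[0,0,0],0],[[0,0,0],0],[[0,0,0],0]]'
python3 -m handwheel '[[[0,0,0],0],[[0,0,0],0],[[0,0,0],0],[[0,0,0],0],[[0,0,0],0],[[0,0,0],0],[[0,0,0],0],[[0,0,0],0],[[0,0,0],0],[[0,0,0],0]]'
python3 - <<'E'
from h import *
ex=np.array([.9578,-.2874]);ey=np.array([.2874,.9578])
s=manip.read_state();p=s['eef_pos'];print('angle from tcp',np.arctan2(p[2]+8-83,627-p[:2]@ex),np.abs(s['qd']).max())
for n in ('scene','top'):
    c=shot(n,n+'4.png'); P=cloud(c)
    a=P[...,0]*ex[0]+P[...,1]*ex[1];b=P[...,0]*ey[0]+P[...,1]*ey[1];z=P[...,2]
    m=(a>540)&(a<640)&(b>-35)&(b<50)&(z>110)&(z<240)
    q=np.c_[a[m],z[m]]; q=q-q.mean(0); v=np.linalg.svd(q,full_matrices=False)[2][0]; print(n,m.sum(),'lid angle',np.arctan(-v[1]/v[0]))
    for t in ['spare_cake','date_stamp','loose_plate','marker']:
        for d in manip.cut_out(t,n)[:1]: print(t,round(d['confidence'],2),np.nanmedian(P[d['region']],0).round())
E
```

```text
clock: 12.45
eef_pos: [569.2, -32.0, 255.5]
eef_rot: [1.744, 1.569, 1.453]
wrist_force: [-0.1, 4.7, 0.4]
finger_gap: 18.0
clock: 13.7
eef_pos: [569.2, -32.0, 255.5]
eef_rot: [1.745, 1.569, 1.454]
wrist_force: [0.4, 4.9, 1.2]
finger_gap: 18.1
angle from tcp 1.1881111199026795 0.0010258270411086616
scene 829 lid angle 1.1412507268308718
spare_cake 0.69 [ 566. -112.   66.]
date_stamp 0.98 [ 552. -393.   53.]
loose_plate 0.53 [373. 256.  11.]
marker 0.83 [ 371. -289.   15.]
top 289 lid angle 1.1182324970259947
spare_cake 0.65 [510. 365.  29.]
date_stamp 0.87 [ 559. -373.   82.]
loose_plate 0.63 [378. 262.  11.]
marker 0.64 [510. 363.  29.]
```

View pics/scene4.png

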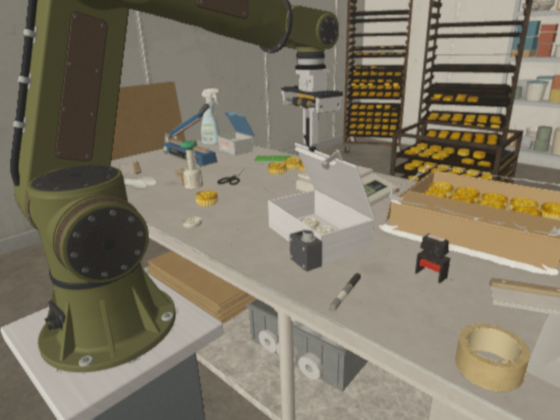

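```bash
python3 -c "
from cell import manip
print(manip.sign_off())"
```

```text
the job is handed in; nothing more can be done
None
```

The lid is open at about 66–68° and the gripper is still holding it. I handed the job in at about 14 s of the 51 s allowed.

- **Tug:** I pinched the pull tab and raised it about 26 mm. The wrist felt no stop, and depth from both cameras put the lid at 0.12 rad. That is well past the 0.05 rad play, so the catch did not have it and I left the plunger alone.
- **Angle:** My last checks disagreed slightly. The gripper position gives 1.19 rad, and the fits to the camera depth give 1.14 (scene) and 1.12 rad (top). All are well inside the 1.0–1.42 range.
- **Hold:** The arm was still, and the fingers were set to 25 N and closed to about 18 mm on the 18 mm tab.
- **Grip error:** My first grip was about 5 mm off to the side, which put about 35 N of sideways force on the wrist. I shifted the arm to relieve it before tugging.
- **Other items:** The moon cake, stamp, loose plate and marker were within a few millimetres, up to about 7 mm, of where they started. Each is confirmed by at least one camera. Two low-confidence detections at the end, the moon cake in the scene view and the marker in the top view, landed on other objects, so I ignored them.

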